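# Spent tealight through the sprung flap

### The arm

A 7-joint arm with a two-finger parallel gripper is mounted at the origin on the work surface. World frame = base frame: x ahead of the robot, y to its left, z up, the work surface at z = 0. Lengths are in m, angles in rad, forces in N, time in s.
With the tool pointing down it reaches from about 0.4 to 0.875 m from the base axis. Payload 19.3 kg.
Tool frame: the origin (TCP) lies on the centre line of the jaws, within the pads' length; the fingertips stand 8 mm ahead of it and the grasp point (between the pads) lies 11 mm behind it; z points along the fingers, y is the line along which they close (so a half turn about z gives the same grasp; the last joint's range is limited). The gripper opens to 85 mm and grips with 20 to 120 N. Pads are 22 mm wide; open, the fingers measure 114 mm over their backs; the gripper's body (76 mm by 85 mm) begins 54 mm behind the grasp point. The pads swing forward as they close: fully open they stand 13 mm farther back than shut.
Start: joints at [1.084, 0.521, -0.036, 1.599, 0.021, 1.021, -0.113], TCP at [0.253, -0.571, 0.239] pointing down, gripper open.
Joint ranges: [-2.91, 2.91], [-0.3, 2.13], [-1.5, 1.42], [0.17, 2.43], [-1.26, 4.41], [0.16, 1.93], [-2.52, 2.52]. Speed limits (rad/s): [1.89, 1.89, 2.39, 2.39, 3.01, 3.01, 3.01].

### API

Orientations are given as [roll, pitch, yaw] about the fixed x, y, z axes, in that order (R = Rz(yaw) Ry(pitch) Rx(roll)).
In Python, from workcell import status, grab_frame, camera_params, bot, search_frame, silhouettes gives the robot as it stands.
- The arm moves only by the shell command python3 -m creep 'ROWS' [FORCE]. ROWS is JSON, a list of rows, each a list of 5 numbers: the shift along the tool's x, y, z in units of 60 mm (1.0 is 60 mm), then the turn about the tool's z in units of 8 degrees (1.0 is 8 degrees), then the opening, from 0 (shut) to 1 (fully open). In form: [[x, y, z, twist, hand], ...]. A call has 1 to 5 rows; each row is the pose to reach, as a shift and turn from the pose commanded when the call began, along the tool's axes at that moment; what a row does not reach only later rows make up. A row lasts 1/8 s, in which the tool goes at most 62.5 mm and 10.7 degrees, less where a joint would pass 70% of its speed; a pose out of reach is approached as far as the arm can. A call with a gripper value outside its range is refused whole. The fingers move at their own pace and stop on an object; FORCE is the grip in N (left out, the last holds). Time passes only in rows, so rows that repeat a pose let the fingers close. It gives the time, the measured TCP pose, the force, the opening and the grip force at its end, in the units of the state.
- status.observe(): the state, without advancing time (a new reading comes with each control period).
- grab_frame(name): name is "scene" or "top" or "wrist"; returns the picture (420x560x3 uint8, blue, green, red); there is no depth.
- camera_params(name): a dict with "K" (3x3 intrinsics, pixels), "rvec" (rotation vector, rad) and "tvec" (3), from world to camera coordinates, as OpenCV has them; the wrist camera has in their place "tool_from_camera" (4x4, takes a point from camera to tool coordinates, whose origin is the TCP and whose axes are the flange's). Camera axes: x right, y down, z forward; pixel columns grow to the right and rows downward; lengths in m; the calibration is good to about 2 mm. A picture is of the moment at which its call begins: read the wrist's pose just before it. camera_params takes no time and is no camera call.
- bot.job_done(): hands the job in; it is judged then, once.
Trained networks look in the newest picture that a camera, given by its name, has taken for a name from the list of things; names that differ only in an ending like _2 or _b are one class to them, and where a whole thing is asked for, a point or a joint stands for the part that bears it (a point fixed in the world has none). Each returns a list of dicts, best first, with "p" (0 to 1); they miss things now and then, are a little off and sometimes report something else, mostly with a low value. They report only what shows in the picture. A call takes as long as a camera call.
- search_frame(camera, name): "extent" ([left, top, right, bottom] as shares, 0 to 1, of the picture: columns of its width, rows of its height, round what is visible of it).
- silhouettes(camera, name): "mask" (420x560 bool, what is visible of it) and "extent" ([left, top, right, bottom] as shares, 0 to 1, of the picture: columns of its width, rows of its height, round what is visible of it).
The state is a dict: "clock": time; "qpos": joint angles; "qd": joint speeds; "joint_efforts": joint torques, N m; "position": TCP position; "tool_rot": TCP orientation; "force": force on the tool from outside, world axes, zero at the start; "moment": the same for the moment, N m; "grip_width": finger opening in m; "finger_force": force on a finger pad.
Only numpy, scipy, OpenCV 4.12 (cv2) and the standard library are available. Lean on these libraries where they do the work, as an engineer would, in place of code of your own. Each camera call takes 0.05 s, during which the arm holds its last target. There are 200 camera calls.

### The job

Clear the spent tealight off the altar into its collecting box: push the box's self-closing flap open with one finger and, keeping it open, push the tealight along the landing with the other finger until it drops in past the flap. Only push it, do not pick it up or carry it; then take the hand away so that the flap springs shut, and leave the jar, bowl, tiger and bottle where they stand.

Things in the scene. Friction and masses are not known exactly. Their poses are not given: they have to be found in the camera images.
- box: Fixed wooden collecting box, 200 mm long (its x), 116 mm wide (its y), at most 131 mm high. Origin on the table below the middle of the lip; x points level in the direction to push the tealight, z up. From x = -100 to 0 mm it is a solid block with a flat top, the landing, 90 mm above the table, with 6 mm high side rails 108 mm apart. From x = 0 to 92 mm it is the bin, covered by the flap.
- lip (a point): Middle of the lip: the edge of the landing where the flap begins, at landing height (90 mm above the table).
- hinge (a point): Middle of the flap's hinge rod (10 mm thick, along box y) at the far, upper edge of the flap: 90 mm beyond the lip and 36 mm above the landing. Nothing may pass through it.
- flap (a joint): Sprung aluminium flap, 96 mm wide, 4 mm thick; rad. Closed (0) it slopes from the lip up to the hinge rod, 22 degrees from level; pushed down or forward, its free lower edge swings down into the bin (stop at 0.9), and it shuts when let go. Spring: 0.7 N at the free edge, about 4 N 25 mm from the hinge. A fingertip 5 mm above the landing holds it 0.25 rad open 40 mm before the hinge, 0.6 at 19 mm.
- tealight_center (a point): Centre of the spent tealight, an upright flat aluminium cup, 38 mm across, 16 mm high, about 18 g, standing loose on the landing with its centre 26 to 50 mm before the lip and up to 20 mm to either side of the middle. Once its centre is past the lip and the flap is open it tips into the bin.
- bin (a point): Middle of the bin floor, 6 mm above the table, 46 mm beyond the lip. The bin is 92 mm long and 100 mm wide inside, below the flap; its side walls rise beside the flap and follow the closed flap's slope.
- jar: White porcelain jar with screw lid, 80 mm across, 107 mm high, loose; origin at centre of its underside. Leave alone.
- bowl: Stainless bowl, 104 mm across, 45 mm high, loose; origin at centre of its underside. Leave alone.
- tiger: Ceramic seated tiger figurine, about 80 x 60 mm, 92 mm high, loose; origin at centre of its underside. Leave alone.
- bottle: Empty amber glass bottle, 60 mm across, 160 mm high, loose; origin at centre of its underside. Leave alone.
- tealight: The same tealight's body; origin at the centre of its underside, 8 mm below its centre; z up.

How it is judged:
On the way, in this order (a step that is already met when the one before it is completed fails the run):
1. a finger holds the flap open (0.2 rad or more) while the tealight still stands on the landing, its centre before the lip (contact force between the fingers and flap above 0.2 N and value of joint flap above 0.2 rad and x of tealight_center in the frame of box below -0.003 m and z of tealight_center in the frame of box above 0.09 m), for 0.1 s.
2. the tealight has been pushed over the lip and down past the flap while a finger still holds the flap open (contact force between the fingers and flap above 0.2 N and value of joint flap above 0.2 rad and x of tealight_center in the frame of box between 0 and 0.092 m and y of tealight_center in the frame of box between -0.05 and 0.05 m and z of tealight_center in the frame of box below 0.085 m), for 0.05 s.
At the end, for the whole second after the job is handed in: The tealight lies at rest in the bin (centre below 60 mm above the table, inside the walls) and the flap is shut (under 0.08 rad) (x of tealight_center in the frame of box between 0 and 0.092 m and y of tealight_center in the frame of box between -0.05 and 0.05 m and z of tealight_center in the frame of box below 0.06 m and value of joint flap below 0.08 rad and linear speed of tealight below 0.03 m/s); the robot touches nothing.
It fails at once if the tealight is lifted: its centre more than 15 mm above its height on the landing (z of tealight_center in the frame of box above 0.113 m).
It fails at once if the tealight falls off the box onto the table (z of tealight_center in the frame of box below 0.08 m and (x of tealight_center in the frame of box below -0.01 m or y of tealight_center in the frame of box above 0.058 m or y of tealight_center in the frame of box below -0.058 m)).
It fails at once if the jar, bowl, tiger or bottle is pushed more than 20 mm or tipped (distance of any of jar, bowl, tiger, bottle from where it was at the start of the episode above 0.02 m or angle between any of jar, bowl, tiger, bottle's own z axis and vertical above 0.3 rad).
It also fails if it takes over 38 s, if anything falls off the work surface, if the arm or the gripper's body presses on something with over 40 N, if the wrist force passes 120 N, or if a joint passes its speed limit or range.

## Working session

There is one attempt and no reset: what is moved stays moved. The work goes in short steps, Python scripts to look and compute and a shell command to move; the robot and the scene stay as the last step left them, time stands still between calls to the robot, and variables do not carry over. Pictures are saved under pics/ and viewed, at most 10 in all, crops included, and the job is handed in when it is done.

```bash
mkdir -p pics; ls; python3 - <<'E'
from workcell import status, grab_frame, camera_params, search_frame, silhouettes
import cv2, numpy as np
print(status.observe())
ims=[]
for c in ("scene","top"):
    im=grab_frame(c); ims.append(im)
    p=camera_params(c); R=cv2.Rodrigues(np.array(p["rvec"]))[0]; print(c,np.array(p["K"]).tolist(),(-R.T@np.array(p["tvec"]).ravel()),R.tolist())
    for n in ("box","flap","tealight","jar","bowl","tiger","bottle"):
        r=search_frame(c,n)
        if r: e=np.array(r[0]["extent"])*[560,420,560,420]; print(c,n,round(r[0]["p"],2),e.round(1))
cv2.imwrite("pics/scene.png",ims[0]); cv2.imwrite("pics/top.png",ims[1])
E
```

```text
pics
{'clock': 0.0, 'qpos': array([ 1.0838134 ,  0.52198991, -0.03633112,  1.59997306,  0.02118661,
        1.02109283, -0.11278189]), 'qd': array([ 0.00121225, -0.00230984,  0.0006554 , -0.00097169,  0.00080013,
       -0.0018359 , -0.00116294]), 'joint_efforts': array([-4.22817930e-04, -9.27108192e+01,  1.97964147e+00, -3.69929051e+01,
        1.78388815e-02,  8.25864205e-03,  6.21110161e-06]), 'position': array([ 0.25286155, -0.57122654,  0.23875321]), 'tool_rot': array([-3.14051574e+00,  6.27583985e-05,  4.16786693e-01]), 'force': array([-0.37794011, -0.03630008, -0.32704712]), 'moment': array([0.01784233, 0.00784074, 0.05009914]), 'finger_force': 0.0, 'grip_width': 0.08554652295836229}
scene [[507.5808088026756, 0.0, 286.41967776875964], [0.0, 507.5808088026756, 210.44667550679463], [0.0, 0.0, 1.0]] [ 1.11775191 -0.29417022  0.78137219] [[0.6173169642668558, 0.7864855761813676, -0.018979043364085124], [0.5803230779688844, -0.47152207300411947, -0.6639970330104028], [-0.5311731269605737, 0.39888265583823035, -0.7474943050394205]]
scene box 0.91 [148.9 166.4 268.2 282.8]
scene fla
[... 182 characters left out ...]
  155.1 288.3 203.2]
scene bottle 0.71 [299.7 213.9 332.2 290.2]
top [[411.57775150828337, 0.0, 275.557039103891], [0.0, 411.57775150828337, 203.3239338387657], [0.0, 0.0, 1.0]] [0.49951373 0.04732223 0.90270817] [[0.005778591003734901, -0.9999566967645461, 0.007294688598500396], [-0.9887265050349927, -0.006804866031348111, -0.14957804664984806], [0.14962120881512847, -0.0063481016085868425, -0.9887230125159759]]
top box 0.6 [273.6 199.8 352.6 313.7]
top flap 0.84 [286.4 206.4 341.2 258.3]
top tealight 0.76 [309.3 263.3 326.2 283.1]
top jar 0.56 [374.1 219.3 424.1 260.4]
top bowl 0.78 [301.9 140.9 349.5 185.5]
top tiger 0.81 [222.3 258.  259.  281.9]
top bottle 0.89 [255.4 138.4 283.3 173.6]
```

```bash
python3 - <<'E'
import cv2,numpy as np
a=cv2.imread("pics/scene.png")[130:350,80:360]; b=cv2.imread("pics/top.png")[120:330,200:450]
a=cv2.resize(a,None,fx=2.7,fy=2.7,interpolation=2)
b=cv2.resize(b,None,fx=2.8,fy=2.8,interpolation=2)
cv2.imwrite("pics/sc2.png",a);cv2.imwrite("pics/tp2.png",b)
E
```

```text
(no output)
```

View pics/tp2.png

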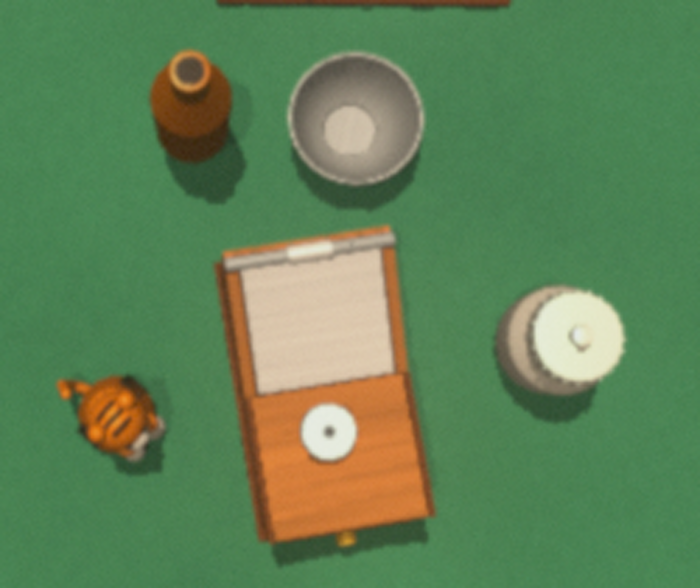

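View pics/sc2.png

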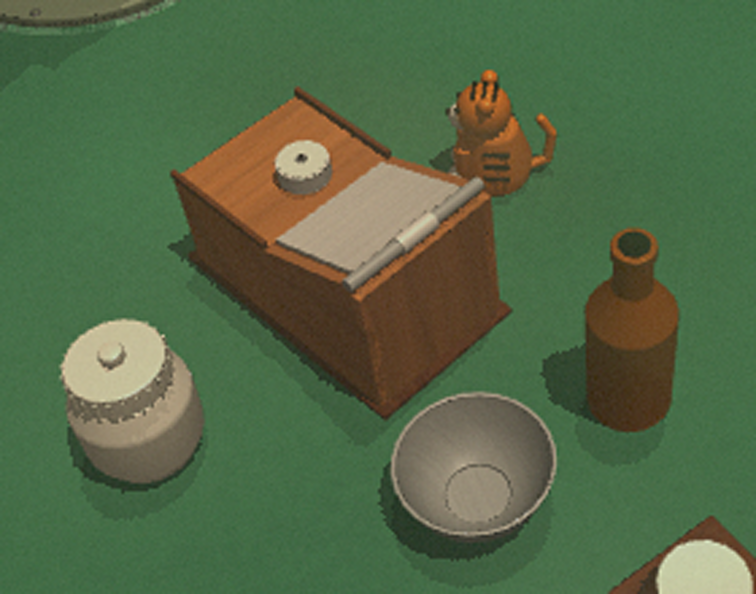

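The top crop shows the box with its lip at about (325,384), the hinge rod at about (310,250) and the tealight at (330,432). The scene crop agrees, with no objects close beside the box.

```bash
cat > h.py <<'E'
import numpy as np, cv2
from workcell import camera_params
from scipy.optimize import least_squares
def proj(c,P):
    p=camera_params(c); return cv2.projectPoints(np.array(P,float).reshape(-1,3),np.array(p["rvec"]),np.array(p["tvec"]),np.array(p["K"]),None)[0].reshape(-1,2)
def ray(c,uv,z):
    p=camera_params(c);R=cv2.Rodrigues(np.array(p["rvec"]))[0];C=-R.T@np.array(p["tvec"]).ravel()
    d=R.T@np.linalg.inv(np.array(p["K"]))@np.array([*uv,1.]); return C+d*(z-C[2])/d[2]
E
python3 - <<'E'
from h import *
T=lambda x,y:(x/2.8+200,y/2.8+120); S=lambda x,y:(x/2.7+80,y/2.7+130)
B=[(-.100,.058,.096),(-.100,-.058,.096),(0,.048,.092),(0,-.048,.092),(.09,.058,.126),(.09,-.058,.126)]
obs={"top":[T(263,535),T(432,514),T(257,394),T(394,373),T(226,263),T(394,238)],
"scene":[S(297,92),S(175,175),S(387,163),S(275,243),S(480,185),S(350,285)]}
def W(q,P):
    c,s=np.cos(q[2]),np.sin(q[2]);P=np.array(P);return np.c_[q[0]+c*P[:,0]-s*P[:,1],q[1]+s*P[:,0]+c*P[:,1],P[:,2]]
r=lambda q:np.concatenate([(proj(k,W(q,B))-obs[k]).ravel() for k in obs])
f=least_squares(r,[.42,-.05,.15],loss="soft_l1");q=f.x
print(q,r(q).reshape(-1,2).round(1).tolist())
t=[ray("top",T(329,431.5),.106),ray("scene",S(302,157),.106)]
c,s=np.cos(q[2]),np.sin(q[2])
for p in t:
    d=p[:2]-q[:2]; print(p,[c*d[0]+s*d[1],-s*d[0]+c*d[1]])
E
```

```text
[ 0.5182697  -0.03752698  0.1563847 ] [[0.9, 1.9], [0.4, -0.0], [-0.0, -0.9], [-0.6, -0.8], [-0.7, -0.7], [-0.7, -0.8], [1.2, -2.0], [-1.3, -1.2], [-1.7, 0.0], [0.2, -0.9], [0.1, 0.0], [-1.2, 1.1]]
[ 0.4839276  -0.03867643  0.106     ] [np.float64(-0.034102048306623584), np.float64(0.004213287715171396)]
[ 0.48311068 -0.03616183  0.106     ] [np.float64(-0.03451735534631832), np.float64(0.006824434835565478)]
```

```bash
python3 -m creep '[[0.7,-0.65,0,-1.0,0.82],[1.4,-1.3,0,-2.0,0.82],[2.1,-1.95,0,-3.0,0.82],[2.8,-2.6,0,-4.0,0.82],[3.5,-3.25,0,-5.0,0.82]]' 30
cat > goal.py <<'E'
import numpy as np,sys
from workcell import status
from scipy.spatial.transform import Rotation as Ro
s=status.observe();R=Ro.from_euler("xyz",s["tool_rot"])
B=[.5182697,-.03752698,.1563847];bx,by,z=map(float,sys.argv[1:4])
c,t=np.cos(B[2]),np.sin(B[2])
g=np.array([B[0]+c*bx-t*by,B[1]+t*bx+c*by,z]);p=s["position"];d=p[:2]-B[:2]
dy=(Ro.from_euler("xyz",[np.pi,0,B[2]+np.pi/2])*R.inv()).as_rotvec()[2]
print("clock",s["clock"],"box xy",c*d[0]+t*d[1],-t*d[0]+c*d[1],"z",p[2],"w",s["grip_width"],"F",s["force"].round(2),"q",s["qpos"].round(2),"rot",s["tool_rot"].round(4))
print("units",(R.inv().apply(g-p)/.06).round(3),"twist",-np.degrees(dy)/8)
E
python3 goal.py -0.026 0.0055 0.239
```

```text
clock: 1.42
position: [0.3666, -0.3066, 0.2396]
tool_rot: [3.141, 0.0, 1.119]
force: [2.1, -0.8, -1.1]
grip_width: 0.0702
finger_force: 0.0
clock 1.425 box xy -0.19168579692221394 -0.24212681486090837 z 0.23958322479877678 w 0.07022785920400104 F [ 2.14 -0.78 -1.09] q [ 0.81  0.3  -0.29  1.96  0.11  0.89  0.01] rot [3.1409e+00 3.0000e-04 1.1194e+00]
units [ 4.965 -0.09   0.008] twist -4.353004213951243
```

```bash
python3 -m creep '[[1,0,0,-1.0,0.82],[2,0,0,-2.0,0.82],[3,-0.05,0,-3.0,0.82],[4,-0.1,0,-4,0.82],[4.95,-0.1,0,-4.35,0.82]]'
python3 goal.py -0.026 0.0055 0.16; python3 - <<'E'
from workcell import grab_frame
import cv2
cv2.imwrite("pics/w1.png",grab_frame("wrist"))
E
```

```text
clock: 2.05
position: [0.492, -0.0371, 0.2396]
tool_rot: [3.141, 0.0, 1.725]
force: [0.6, -1.3, -0.3]
grip_width: 0.0699
finger_force: 0.0
clock 2.05 box xy -0.02583163017683883 0.0045373730392991715 z 0.23959651624025424 w 0.06988872916933578 F [ 0.64 -1.25 -0.34] q [ 0.38  0.35 -0.53  1.92  0.22  0.93 -0.11] rot [3.1410e+00 3.0000e-04 1.7253e+00]
units [ 0.016 -0.004  1.327] twist -0.013730641731910449
```

View pics/w1.png

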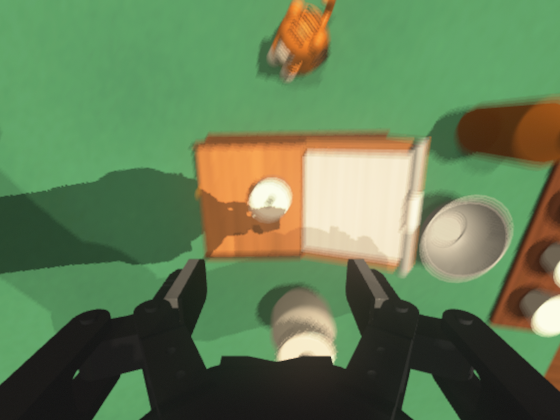

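The wrist view shows the tealight at (270,200), the lip edge near column 303 and the gripper square to the box, open along its length.

```bash
python3 - <<'E'
from h import *
from workcell import status,search_frame
from scipy.spatial.transform import Rotation as Ro
s=status.observe();R=Ro.from_euler("xyz",s["tool_rot"]).as_matrix();p=camera_params("wrist");M=np.array(p["tool_from_camera"]);K=np.array(p["K"])
B=[.5182697,-.03752698,.1563847];c,t=np.cos(B[2]),np.sin(B[2])
def w(uv,z):
    d=R@M[:3,:3]@np.linalg.inv(K)@np.array([*uv,1.]);C=s["position"]+R@M[:3,3];P=C+d*(z-C[2])/d[2];d=P[:2]-B[:2];return (np.array([c*d[0]+t*d[1],-t*d[0]+c*d[1]])*1000).round(1)
e=np.array(search_frame("wrist","tealight")[0]["extent"])*[560,420,560,420];print(e)
print("tealight",w((270,200),.106),w(((e[0]+e[2])/2,(e[1]+e[3])/2),.098))
print("lip",w((303,150),.092),w((303,250),.092),"hinge",w((421,140),.13),w((406,271),.13),"landing back",w((195,145),.096),w((206,256),.096))
E
```

```text
[190.176 133.308 425.208 280.602]
tealight [-25.6  15. ] [10.1  6.3]
lip [ 4.5 58.9] [  7.6 -40.8] hinge [93.8 70.5] [ 96.8 -44.1] landing back [-93.3  63.2] [-90.1 -45.9]
```

```bash
python3 -m creep '[[0,0,0.3,0,0.82],[0,0,0.6,0,0.82],[0,0,0.7,0,0.82],[0,0,0.7,0,0.82]]'
python3 - <<'E'
from workcell import grab_frame,status
import cv2,pickle
s=status.observe();im=grab_frame("wrist");pickle.dump((s["position"],s["tool_rot"]),open("p.pkl","wb"))
im=cv2.resize(im[60:340,130:490],None,fx=2,fy=2,interpolation=2);cv2.imwrite("pics/w2.png",im)
E
python3 goal.py -0.026 0.0055 0.16
```

```text
clock: 2.65
position: [0.4914, -0.039, 0.1974]
tool_rot: [-3.141, -0.0, 1.722]
force: [0.3, -0.0, -0.7]
grip_width: 0.07
finger_force: 0.0
clock 2.7 box xy -0.026504088405886073 0.0027454935640414263 z 0.19773752068857403 w 0.07009743072811647 F [ 0.72 -0.55  0.66] q [ 0.36  0.41 -0.51  1.96  0.26  0.84 -0.15] rot [3.1412 0.     1.7221]
units [0.046 0.008 0.629] twist -0.03670095687337517
```

View pics/w2.png

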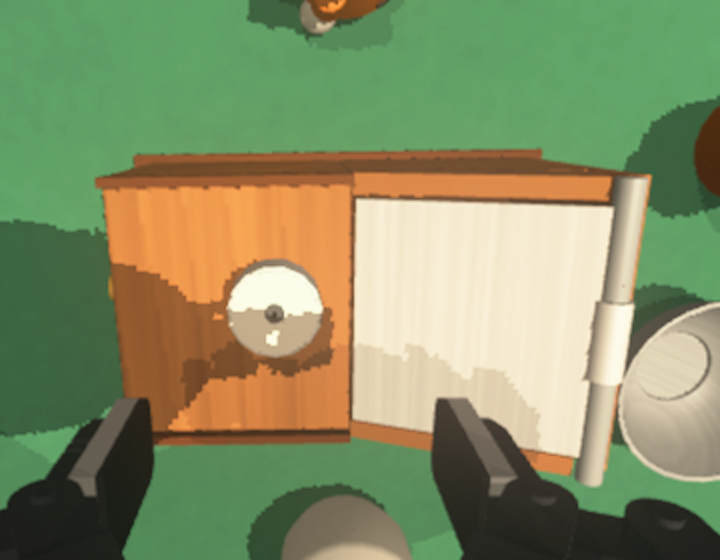

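Tealight top is at crop (275,311), the lip at column 352, the rod ends at (632,178) and (591,485).

```bash
python3 - <<'E'
from h import *
import pickle
from scipy.spatial.transform import Rotation as Ro
pos,rot=pickle.load(open("p.pkl","rb"));R=Ro.from_euler("xyz",rot).as_matrix();p=camera_params("wrist");M=np.array(p["tool_from_camera"]);K=np.array(p["K"])
B=[.5182697,-.03752698,.1563847];c,t=np.cos(B[2]),np.sin(B[2])
def w(x,y,z):
    uv=(x/2+130,y/2+60)
    d=R@M[:3,:3]@np.linalg.inv(K)@np.array([*uv,1.]);C=pos+R@M[:3,3];P=C+d*(z-C[2])/d[2];d=P[:2]-B[:2];return (np.array([c*d[0]+t*d[1],-t*d[0]+c*d[1]])*1000).round(1)
print("tealight",w(275,309,.106))
print("lip",w(352,198,.092),w(351,422,.092),"hinge",w(632,178,.13),w(591,485,.13),"back",w(97,183,.096),w(125,437,.096))
q=np.linalg.inv(M);
for y in(-.035,.035):
  v=K@(q[:3,:3]@[0,y,.005]+q[:3,3]);v/=v[2];print("tip px",(v[0]-130)*2,(v[1]-60)*2)
print(M.round(3))
E
```

```text
tealight [-31.8   5.5]
lip [-1.4 46.7] [  0.5 -51.1] hinge [86.4 57.3] [ 89.  -58.3] back [-99.7  53.4] [-98.3 -55.7]
tip px 148.66834227538516 420.60367570728727
tip px 423.4033540590324 420.42351654323465
[[-0.    -0.957 -0.29   0.073]
 [ 1.    -0.001  0.     0.001]
 [-0.001 -0.29   0.957 -0.133]
 [ 0.     0.     0.     1.   ]]
```

```bash
python3 -m creep '[[0.04,0,0.5,0,0.82],[0.04,0,1.0,0,0.82],[0.04,0,1.3,0,0.82],[0.04,0,1.52,0,0.82],[0.04,0,1.52,0,0.82]]'
python3 goal.py -0.026 0.0055 0.1
python3 - <<'E'
from workcell import grab_frame
import cv2
im=grab_frame("scene");cv2.imwrite("pics/s3.png",cv2.resize(im[130:290,100:300],None,fx=3.7,fy=3.7,interpolation=2))
E
```

```text
clock: 3.32
position: [0.491, -0.0365, 0.1059]
tool_rot: [-3.141, -0.0, 1.722]
force: [1.6, -1.3, 0.7]
grip_width: 0.0699
finger_force: 0.0
clock 3.325 box xy -0.026729881302696747 0.005288755248747536 z 0.10594425149232062 w 0.06991054172949401 F [ 1.65 -1.34  0.67] q [ 0.29  0.55 -0.44  2.04  0.38  0.64 -0.26] rot [-3.1410e+00 -1.0000e-04  1.7223e+00]
units [0.004 0.012 0.099] twist -0.03480205515887444
```

View pics/s3.png

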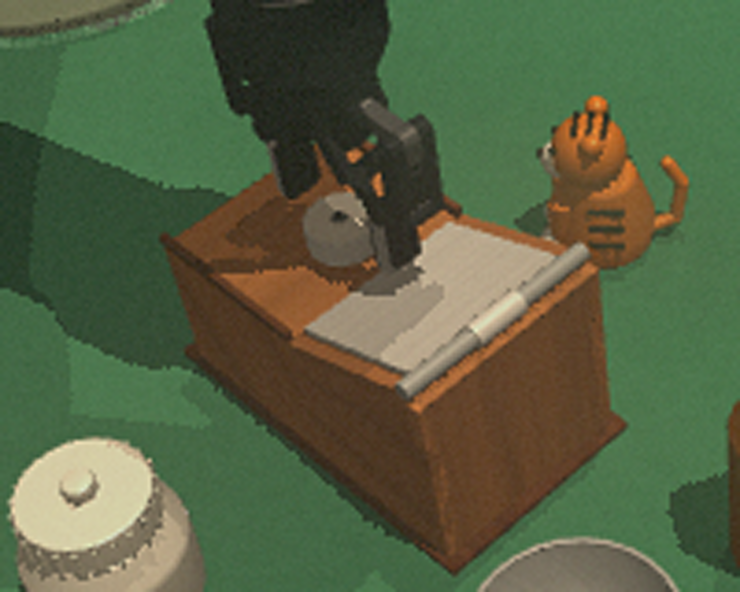

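The fingers straddle the tealight, with the front tip just over the flap at crop (400,265). I'll feel downward for the landing.

```bash
for i in 1; do python3 -m creep '[[0,0,0.05,0,0.82],[0,0,0.1,0,0.82],[0,0,0.1,0,0.82],[0,0,0.1,0,0.82]]'; done; python3 -m creep '[[0,0,0.04,0,0.82],[0,0,0.04,0,0.82],[0,0,0.04,0,0.82]]';  python3 -m creep '[[0,0,0.04,0,0.82],[0,0,0.04,0,0.82],[0,0,0.04,0,0.82]]'
python3 - <<'E'
from workcell import grab_frame
import cv2
im=grab_frame("scene");cv2.imwrite("pics/s4.png",cv2.resize(im[130:290,100:300],None,fx=3.7,fy=3.7,interpolation=2))
E
```

```text
clock: 3.88
position: [0.4912, -0.0365, 0.1002]
tool_rot: [3.141, 0.0, 1.722]
force: [1.0, 0.5, 0.3]
grip_width: 0.0696
finger_force: 0.0
clock: 4.25
position: [0.4911, -0.0365, 0.0977]
tool_rot: [-3.142, -0.0, 1.722]
force: [-0.2, -0.8, 1.0]
grip_width: 0.07
finger_force: 0.4
clock: 4.62
position: [0.491, -0.0365, 0.0952]
tool_rot: [-3.141, -0.0, 1.722]
force: [-0.3, -0.3, 1.6]
grip_width: 0.0701
finger_force: 0.4
```

View pics/s4.png

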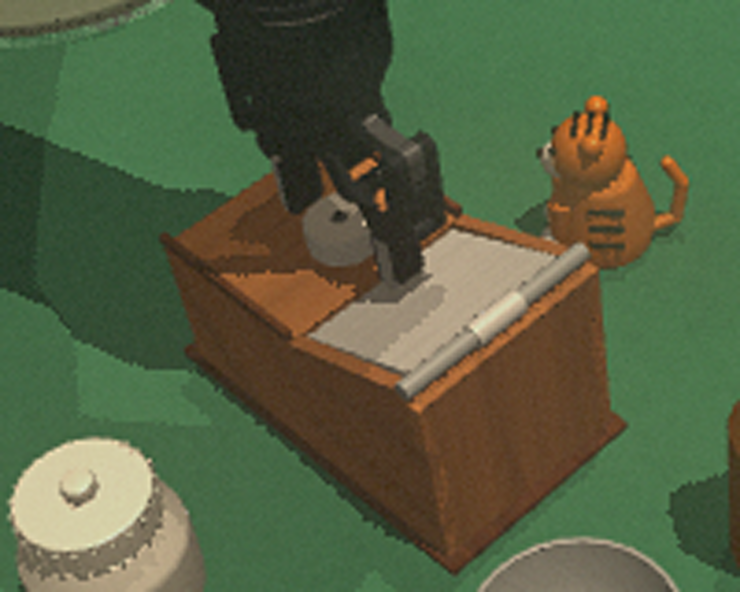

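The front tip now meets the flap at crop (390,290), and the tealight is untouched. I'll go a little lower.

```bash
python3 -m creep '[[0,0,0.04,0,0.82],[0,0,0.04,0,0.82],[0,0,0.04,0,0.82]]'; python3 -m creep '[[0,0,0.03,0,0.82],[0,0,0.03,0,0.82],[0,0,0.03,0,0.82]]'
python3 - <<'E'
from workcell import grab_frame
import cv2
im=grab_frame("scene");cv2.imwrite("pics/s5.png",cv2.resize(im[150:230,140:240],None,fx=7,fy=7,interpolation=2))
E
```

```text
clock: 5.05
position: [0.4911, -0.0365, 0.0929]
tool_rot: [-3.141, -0.0, 1.722]
force: [-0.3, 0.6, 0.6]
grip_width: 0.0702
finger_force: 0.4
clock: 5.42
position: [0.4911, -0.0365, 0.0911]
tool_rot: [-3.141, -0.0, 1.722]
force: [0.6, -0.2, 0.0]
grip_width: 0.0701
finger_force: 0.4
```

View pics/s5.png

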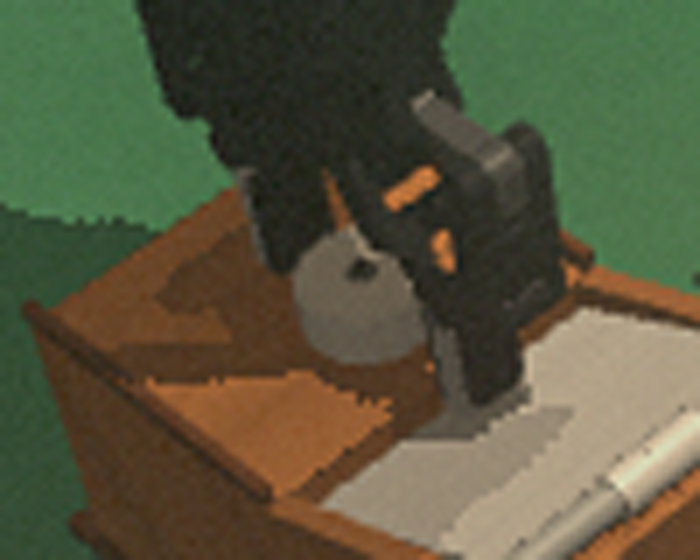

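```bash
python3 -m creep '[[0,0.08,0,0,0.82],[0,0.16,0,0,0.82],[0,0.22,0,0,0.82],[0,0.28,0,0,0.82],[0,0.34,0,0,0.82]]';python3 -m creep '[[0,0.05,0,0,0.82],[0,0.1,0,0,0.82],[0,0.14,0,0,0.82],[0,0.14,0,0,0.82],[0,0.14,0,0,0.82]]'; python3 goal.py 0 0.0055 0.091
python3 - <<'E'
from workcell import grab_frame
import cv2,numpy as np
a=grab_frame("scene")[150:230,140:240];b=grab_frame("top")[190:310,260:360]
cv2.imwrite("pics/s6.png",np.hstack([cv2.resize(a,(500,400),interpolation=2),cv2.resize(b,(300,400),interpolation=2)]))
E
```

```text
clock: 6.1
position: [0.5114, -0.0334, 0.0911]
tool_rot: [-3.141, -0.0, 1.722]
force: [-0.9, 0.9, 0.5]
grip_width: 0.0701
finger_force: 0.7
clock: 6.72
position: [0.5197, -0.0321, 0.0912]
tool_rot: [3.141, -0.0, 1.722]
force: [-0.7, -0.5, 1.7]
grip_width: 0.0702
finger_force: 0.7
clock 6.725 box xy 0.0022700838822952533 0.005115842650379552 z 0.09119001098117686 w 0.07017367311627894 F [-0.71 -0.46  1.75] q [ 0.26  0.6  -0.42  1.97  0.4   0.64 -0.27] rot [ 3.1412 -0.      1.7223]
units [ 0.006 -0.038  0.003] twist -0.03498376078337691
```

View pics/s6.png

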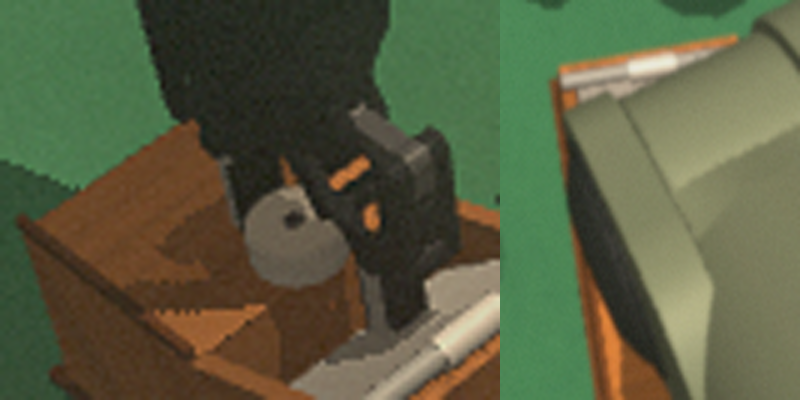

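The flap is open at right, and the tealight is against the rear finger and still before the lip. I'll push a little further, hold, then push it over.

```bash
python3 -m creep '[[0,0.035,0,0,0.82],[0,0.07,0,0,0.82],[0,0.07,0,0,0.82],[0,0.07,0,0,0.82]]';python3 -m creep '[[0,0.07,0,0,0.82],[0,0.14,0,0,0.82],[0,0.21,0,0,0.82],[0,0.28,0,0,0.82],[0,0.32,0,0,0.82]]'; python3 -m creep '[[0,0,0,0,0.82],[0,0,0,0,0.82]]';python3 goal.py 0 0.0055 0.091
python3 - <<'E'
from workcell import grab_frame
import cv2,numpy as np
a=grab_frame("scene")[150:230,140:240]; b=grab_frame("wrist")
cv2.imwrite("pics/s7.png",np.hstack([cv2.resize(a,(400,320),interpolation=2),cv2.resize(b,(400,320))]))
E
```

```text
clock: 7.32
position: [0.5238, -0.0315, 0.0911]
tool_rot: [3.141, -0.0, 1.722]
force: [-1.8, 0.0, 0.9]
grip_width: 0.0702
finger_force: 0.8
clock: 7.95
position: [0.5427, -0.0286, 0.0909]
tool_rot: [-3.141, -0.0, 1.722]
force: [-4.9, -0.3, -1.0]
grip_width: 0.0701
finger_force: 1.9
clock: 8.2
position: [0.5427, -0.0286, 0.0911]
tool_rot: [3.142, -0.0, 1.722]
force: [-3.7, 0.0, -0.3]
grip_width: 0.07
finger_force: 1.8
clock 8.2 box xy 0.02547519230348362 0.005002819544920427 z 0.09111451002773661 w 0.07004188744709812 F [-3.71  0.04 -0.34] q [ 0.25  0.63 -0.42  1.92  0.4   0.68 -0.26] rot [ 3.1416 -0.      1.7222]
units [ 0.006 -0.425  0.002] twist -0.03539911150689795
```

View pics/s7.png

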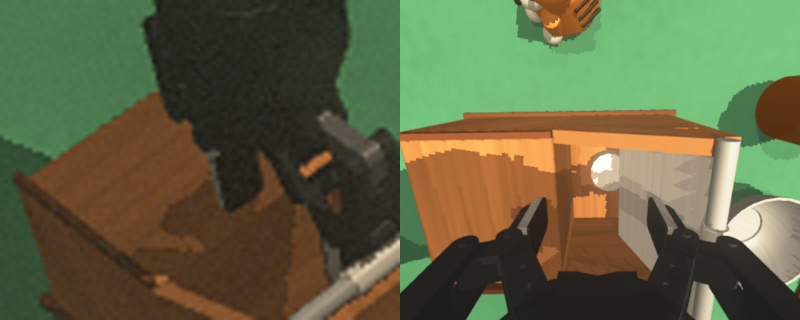

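The tealight has dropped past the open flap; it shows at (605,172) in the right-hand panel. I'll open the flap a touch more so the tealight can settle, then check it.

```bash
python3 -m creep '[[0,0.05,0,0,0.82],[0,0.05,0,0,0.82],[0,0.05,0,0,0.82],[0,0.05,0,0,0.82]]'
python3 - <<'E'
from h import *
from workcell import status,silhouettes,grab_frame
from scipy.spatial.transform import Rotation as Ro
s=status.observe();grab_frame("wrist");R=Ro.from_euler("xyz",s["tool_rot"]).as_matrix();p=camera_params("wrist");M=np.array(p["tool_from_camera"]);K=np.array(p["K"])
B=[.5182697,-.03752698,.1563847];c,t=np.cos(B[2]),np.sin(B[2])
def w(uv,z):
    d=R@M[:3,:3]@np.linalg.inv(K)@np.array([*uv,1.]);C=s["position"]+R@M[:3,3];P=C+d*(z-C[2])/d[2];d=P[:2]-B[:2];return (np.array([c*d[0]+t*d[1],-t*d[0]+c*d[1]])*1000).round(1)
for r in silhouettes("wrist","tealight")[:2]:
    e=np.array(r["extent"])*[560,420,560,420];uv=((e[0]+e[2])/2,(e[1]+e[3])/2);print(r["p"],e.round(),[(z,w(uv,z).tolist()) for z in(.022,.04,.06,.08)])
    print([(z,(w((e[0],uv[1]),z)-w((e[2],uv[1]),z))) for z in (.022,.04,.06)])
E
```

```text
clock: 8.8
position: [0.5455, -0.0282, 0.0911]
tool_rot: [-3.141, 0.0, 1.722]
force: [-5.5, -0.6, -0.8]
grip_width: 0.0703
finger_force: 2.2
0.85 [263. 198. 313. 249.] [(0.022, [38.7, 7.9]), (0.04, [37.9, 14.2]), (0.06, [37.1, 21.1]), (0.08, [36.2, 28.0])]
[(0.022, array([-35.6,   0.2])), (0.04, array([-32.5,   0.1])), (0.06, array([-29. ,   0.1]))]
```

Its apparent size (about 36 mm if on the floor) puts the tealight flat on the bin floor at about (39, 8) mm. Withdrawing.

```bash
python3 -m creep '[[0,-0.15,-0.1,0,0.82],[0,-0.3,-0.3,0,0.82],[0,-0.4,-0.6,0,0.82],[0,-0.4,-1.0,0,0.82],[0,-0.4,-1.5,0,0.82]]'; python3 -m creep '[[0,0,-0.8,0,0.82],[0,0,-1.6,0,0.82],[0,0,-1.6,0,0.82],[0,0,-1.6,0,0.82],[0,0,-1.6,0,0.82]]'
python3 - <<'E'
from workcell import grab_frame
import cv2,numpy as np
a=grab_frame("scene")[130:350,80:360]; b=grab_frame("wrist")
cv2.imwrite("pics/s8.png",np.hstack([cv2.resize(a,(400,320),interpolation=2),cv2.resize(b,(400,320))]))
E
```

```text
clock: 9.52
position: [0.5218, -0.0318, 0.1831]
tool_rot: [3.141, 0.0, 1.722]
force: [0.5, -0.3, 0.9]
grip_width: 0.0703
finger_force: 0.0
clock: 10.15
position: [0.5215, -0.0318, 0.2766]
tool_rot: [-3.141, -0.0, 1.722]
force: [-0.3, 0.9, -0.8]
grip_width: 0.0702
finger_force: 0.0
```

View pics/s8.png

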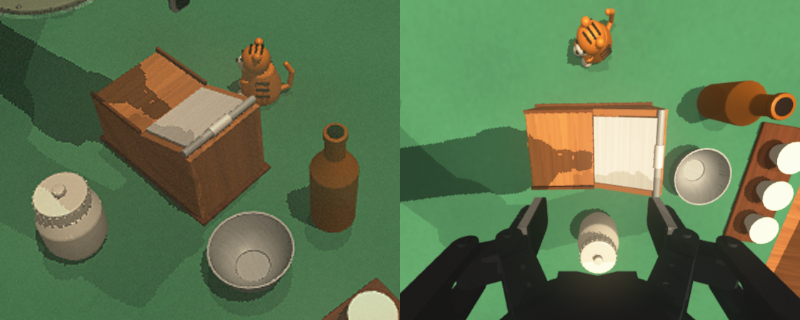

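The flap is shut, the landing is empty, and the jar, bowl, tiger and bottle are where they were.

```bash
python3 -c "
from workcell import bot
print(bot.job_done())"
```

```text
the job is handed in; nothing more can be done
None
```

The job is handed in: I pushed the tealight past the held-open flap into the bin and took the hand away; the last picture shows the flap shut and the jar, bowl, tiger and bottle apparently unmoved (the hand-in returned no verdict).

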